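# Unlock a griddle knob and set it like its partner

## Robot

A 6-joint arm with a two-finger parallel gripper is mounted at the origin on a cart in front of the work surface, level with it; the furniture and walls round the work are solid. World frame = base frame: x ahead of the robot, y to its left, z up, the work surface at z = 0. Lengths are in m, angles in rad, forces in N, time in s.
With the tool pointing down it reaches from about 0.275 to 0.975 m from the base axis. Payload 8.4 kg.
Tool frame: the origin (TCP) lies between the finger pads; the fingertips stand 22 mm ahead of it and the grasp point (between the pads) lies 3 mm ahead of it (arm.nose_length is the distance from the TCP to the fingertips, in m); z points along the fingers, y is the line along which they close (so a half turn about z gives the same grasp; the last joint's range is limited). The gripper opens to 92 mm and grips with 3 to 60 N. Pads are 20 mm wide; open, the fingers measure 128 mm over their backs; the gripper's body (75 mm by 189 mm) begins 69 mm behind the grasp point.
Start: joints at [-0.002, 0.353, 1.633, -0, 1.155, -0.002], TCP at [0.625, -0, 0.237] pointing down, gripper open.
Joint ranges: [-2.63, 2.63], [-0.92, 2.1], [0.06, 2.66], [-1.3, 4.44], [0, 2.69], [-3.02, 3.02]. Speed limits (rad/s): [2.22, 2.22, 2.79, 3.14, 3.14, 3.14].

## Interface

Orientations are given as [roll, pitch, yaw] about the fixed x, y, z axes, in that order (R = Rz(yaw) Ry(pitch) Rx(roll)).
In Python, from plant import arm, inverse_kinematics, eyes gives the robot as it stands. Calls block until the motion is done:
- arm.reach(position, orientation): joint-space move of the TCP to a pose.
- arm.servo_line(position, orientation=None, v=0.15): straight line of the TCP; orientation=None keeps the orientation; v is the mean speed in m/s.
- arm.set_joints(angles): joint-space move.
- arm.ungrasp() and arm.clamp(effort=None): open the fingers fully, or close them until they stop; effort is the grip in N (None keeps the last).
- arm.sleep(seconds).
- inverse_kinematics(position, orientation): joint angles nearest the present ones, or None.
- arm.observe(): the state.
- eyes.capture(name): name is "scene" or "side" or "wrist"; returns a dict with "frame" (420x560x3 uint8, red, green, blue), "z_map" (420x560 float32, m along the optical axis (not along the pixel's ray), 0 where there is no reading), "fx", "fy", "cx", "cy" (pixels), "dist_coeffs" ([k1, k2, p1, p2, k3] as OpenCV has them; the pictures are not rectified), "xyz" and "attitude" of the camera in the world. Camera axes: x right, y down, z forward; pixel columns grow to the right and rows downward; lengths in m; the calibration is good to about 2 mm. A picture is of the moment at which its call begins.
A pose or a line that the arm cannot do raises arm.Unreachable and nothing moves.
- arm.job_done(): hands the job in; it is judged then, once.
The state is a dict: "clock": time; "joint_positions": joint angles; "dq": joint speeds; "joint_efforts": joint torques, N m; "eef_pos": TCP position; "tool_rot": TCP orientation; "force": force on the tool from outside, world axes, zero at the start; "wrist_torque": the same for the moment, N m; "width": finger opening in m; "grasp_force": force on a finger pad.
Only numpy, scipy, OpenCV 4.12 (cv2) and the standard library are available. Lean on these libraries where they do the work, as an engineer would, in place of code of your own. Each camera call takes 0.05 s, during which the arm holds its last target. There are 200 camera calls.

## Task

The griddle's two orange-collared knobs heat its two halves: one is already on, the other still stands locked at off. Set the off one to the same heat as its partner so the plate warms evenly: press it straight down onto its safety stop until you feel it, firmly but under 20 N, turn it clockwise while it is down, never forcing it against its lock, and let it come fully back up. Do not touch the other three knobs, and leave everything on and around the griddle where it is.

Things in the scene. Friction and masses are not known exactly. Their poses are not given: they have to be found in the camera images.
- griddle: Fixed tabletop griddle, 260 x 380 mm. Origin: centre of its underside, on the worktop; x points to its back. Face of its steel control strip: 58 mm above the origin. Four push-and-turn knobs stand on it in a row at x = -90 mm, y = -96, -32, 32 and 96 mm; which stands where differs. The rim of the dark cast plate begins 52 mm behind the knobs' axes and is 82 mm above the origin.
- zone_b: The control to set: orange collar (53 mm wide, 8 mm high), knob at off. Origin on the knob's axis, on the strip's face; x to the griddle's back (off mark), z up. Black dots of growing size run clockwise from the off mark. Knob: black disc 42 mm wide, its top 15.5 mm above the strip at rest, and on it a bar grip 9 mm wide, 37 mm long, up to 35 mm above the strip, with a white pointer line.
- zone_b_turn (a joint): How far the knob to set is turned, rad: 0 at off (pointer to the griddle's back), growing clockwise seen from above, at most 2.3. It takes 0.04 N m. At off it is locked: it leaves off only while pressed onto its stop, and must stay down until 0.6 rad; beyond that it is free, pressed or not.
- zone_b_press (a joint): How far the knob to set is pressed down, m, 0 = fully up. A spring resists with 3.5 N + 0.35 N per mm. 2.5 to 8.5 mm down (hidden, differs each time) it meets a rubber-backed switch that yields 1 mm per 10 N; the lock opens for sure once that is squashed 0.6 mm, at 10.5 to 13 N in all. 13 to 17 N is right; over 20 N harms it.
- zone_b_grip (a point): Middle of the bar grip of the knob to set, on its axis, 26 mm above the strip at rest; it turns and sinks with the knob. X points along its white pointer line, z up. Neighbouring knobs are 64 mm away, axis to axis: fingers opened beyond about 45 mm between the pads come close to them.
- zone_a_turn (a joint): Setting of the partner knob, rad, counted like zone_b_turn; already on, between 0.85 and 1.45. This is the setting to match.
- switch_b: The safety switch and lock under the knob to set, hidden inside the griddle. Origin: on the knob's axis, on the strip's face, the same as zone_b's; how deep the switch lies cannot be read from it. The lock stops a lug 13 mm from the axis and bears 0.2 N m.
- zone_a_grip (a point): The same point on the partner knob; x points along its white pointer line, z up.
- zone_a: The partner control, orange collar, knob already turned on; same shape and frame as zone_b. Do not touch.
- dial_c: Another control of the same shape with a black collar (drip tray warmer), at any setting. Do not touch.
- dial_d: Another control of the same shape with a black collar (timer), at any setting. Do not touch.
- spatula: Spatula with a wooden handle, 270 mm, lying along the griddle plate; loose. Leave it.
- salt_pot: Open wooden salt pot, 62 mm across, 50 mm high, left of the griddle; loose. Leave it.
- pepper_mill: Dark wooden pepper mill, 58 mm across, 170 mm high, right of the griddle; loose. Leave it.
- oil_bottle: Tall oil bottle with a yellow cap, 59 mm across, 282 mm high, right of the griddle towards the back; loose. Leave it.
- garlic: Bulb of garlic, 60 mm, right of the griddle in front; loose. Leave it.

How it is judged:
By the outcome, as a careful person would: the job done as asked, in the order asked, and still so for the second after the job is handed in, with the robot touching nothing.
It also fails if it takes over 53 s, if anything falls off the work surface, if the arm or the gripper's body presses on something with over 40 N, if the wrist force passes 120 N, or if a joint passes its speed limit or range.

## Working session

There is one attempt and no reset: what is moved stays moved. The work goes in short steps, each a Python script; the robot and the scene stay as the last script left them, time stands still between calls to the robot, and variables do not carry over. Pictures are saved under pics/ and viewed, at most 10 in all, crops included, and the job is handed in when it is done.

```bash
ls; mkdir -p pics; cat > h.py <<'E'
import numpy as np, cv2
from plant import arm, inverse_kinematics, eyes
from scipy.spatial.transform import Rotation as Ro
def rot(c):
    a=np.array(c["attitude"],float)
    if a.shape==(3,3): return a
    return Ro.from_euler('xyz',a).as_matrix() if a.size==3 else Ro.from_quat(a).as_matrix()
def K(c): return np.array([[c["fx"],0,c["cx"]],[0,c["fy"],c["cy"]],[0,0,1.]])
def ray(c,uv):
    p=cv2.undistortPoints(np.array(uv,float).reshape(-1,1,2),K(c),np.array(c["dist_coeffs"],float)).reshape(-1,2)
    return np.c_[p,np.ones(len(p))]@rot(c).T
def plane(c,uv,z):
    d=ray(c,uv); o=np.array(c["xyz"]); return o+d*((z-o[2])/d[:,2])[:,None]
def pt(c,uv):
    d=ray(c,uv); z=np.array([c["z_map"][int(v),int(u)] for u,v in uv]); return np.array(c["xyz"])+d*z[:,None]
def save(c,n,box=None,s=1):
    f=c["frame"]; 
    if box: f=f[box[1]:box[3],box[0]:box[2]]
    cv2.imwrite("pics/"+n,cv2.resize(f[:,:,::-1],None,fx=s,fy=s,interpolation=cv2.INTER_CUBIC))
E
python3 - <<'E'
from h import *
ims=[]
for n in ("scene","wrist"):
    c=eyes.capture(n); ims.append(c["frame"]); print(n,c["xyz"],c["attitude"],c["fx"],c["dist_coeffs"])
    save(c,n+"0.png")
print(arm.observe())
E
```

```text
pics
scene [ 0.2908639  -0.64742029  0.73930467] [-2.35547053 -0.01319996 -0.46969221] 447.7789826631254 [-0.04852358  0.          0.          0.          0.        ]
wrist [0.62601583 0.06658876 0.38439624] [2.89733877e+00 2.38283728e-04 3.44749812e-04] 309.28917010595 [-0.03768732  0.          0.          0.          0.        ]
{'clock': 0.1, 'joint_positions': array([-2.39461320e-03,  3.53558344e-01,  1.63407478e+00,  6.17671010e-07,
        1.15518729e+00, -2.37571001e-03]), 'dq': array([ 0.00041116, -0.00178415, -0.00145071,  0.00069744,  0.00073284,
       -0.00022122]), 'joint_efforts': array([-8.71753400e-04, -5.94903338e+01, -3.34933627e+01,  6.98069832e-02,
        1.83198228e-02, -2.35421521e-05]), 'eef_pos': array([6.24575768e-01, 4.57472295e-06, 2.35945154e-01]), 'tool_rot': array([-3.14036490e+00, -3.48157676e-06,  1.57077717e+00]), 'force': array([ 0.85473678, -0.21393812, -0.50725861]), 'wrist_torque': array([-0.05479523,  0.01035913,  0.01051665]), 'grasp_force': 0.0, 'width': 0.09181392484064159}
```

View pics/scene0.png

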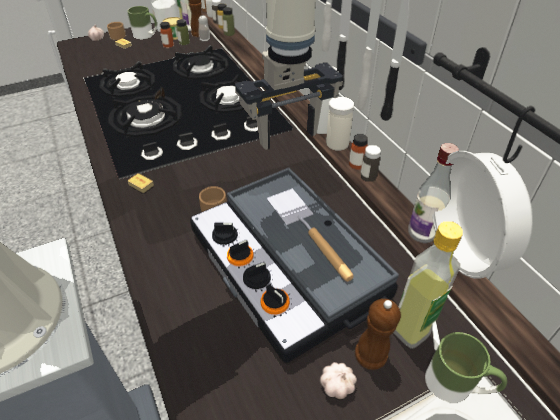

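View pics/wrist0.png

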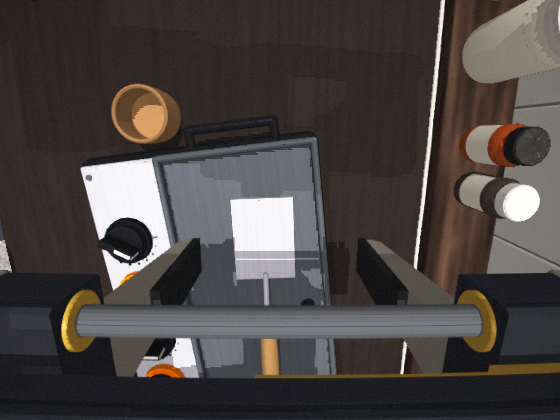

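The scene view shows the knob row at px (223,232) black, (240,252) orange, (257,275) black and (275,297) orange. Next I locate the collars and zoom in.

```bash
cat >> h.py <<'E'
def orange(c,amin=60):
    h=cv2.cvtColor(c["frame"],cv2.COLOR_RGB2HSV)
    return cv2.inRange(h,(5,200,150),(18,255,255))
E
python3 - <<'E'
from h import *
c=eyes.capture("scene")
m=orange(c); m[:, :180]=0; m[:,320:]=0; m[:220]=0; m[330:]=0
m=cv2.morphologyEx(m,cv2.MORPH_CLOSE,np.ones((5,5)))
n,l,s,ce=cv2.connectedComponentsWithStats(m)
for i in range(1,n):
    if s[i,4]<30: continue
    k=(l==i).astype(np.uint8); p=cv2.findContours(k,0,2)[0][0].reshape(-1,2)
    w=plane(c,p,0.062); print(s[i],cv2.minEnclosingCircle(w[:,:2].astype(np.float32)), pt(c,p)[:,2].round(3)[::8])
save(c,"sc1.png",(190,200,330,340),4)
s=eyes.capture("side"); save(s,"side0.png")
E
```

```text
[227 247  26  19 162] ((0.4643239676952362, -0.11070410907268524), 0.026021823287010193) [0.064 0.058 0.065 0.061 0.059 0.065]
[261 292  28  22 195] ((0.479000985622406, -0.2372739464044571), 0.025996476411819458) [0.073 0.063 0.058 0.066 0.059 0.058]
```

View pics/sc1.png

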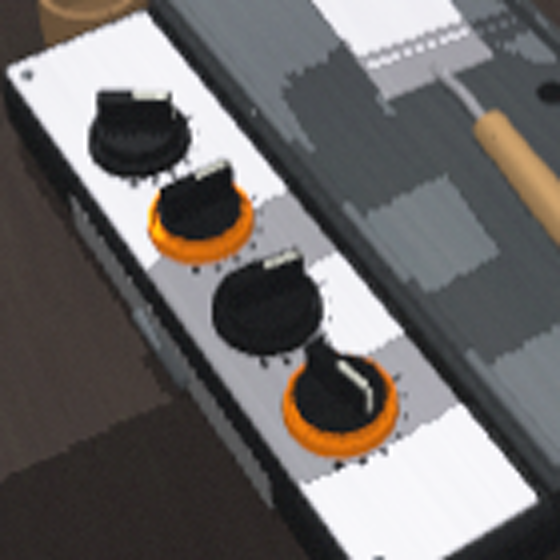

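Collar spacing is 127 mm (128 expected). The left one at (0.464,-0.111) points to the back, so it is zone_b. The right one at (0.479,-0.237) is on. I check the gripper API for partial opening and take a close look from above.

View pics/w1.png

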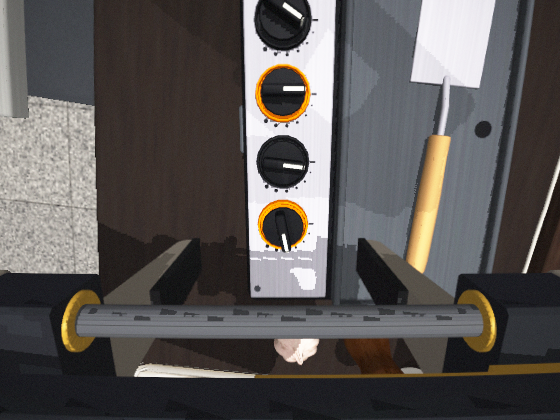

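The wrist view shows four knobs at about (283,20), (283,92) orange at off, (283,161), and (282,223) orange turned on. I measure axes and pointer directions.

```bash
cat >> h.py <<'E'
def measure(c,exp,zp=0.093,r=0.0,th=150):
    """orange collars -> axis; white pointer blob near each expected axis -> direction"""
    m=cv2.morphologyEx(orange(c),cv2.MORPH_CLOSE,np.ones((3,3))); hsv=cv2.cvtColor(c["frame"],cv2.COLOR_RGB2HSV)
    out=[]
    for e in exp:
        v,u=np.nonzero(m); w=plane(c,np.c_[u,v],0.066); k=np.linalg.norm(w[:,:2]-e,axis=1)<0.04
        (x,y),rad=cv2.minEnclosingCircle(w[k][:,:2].astype(np.float32)); ax=np.array([x,y])
        v,u=np.nonzero(cv2.inRange(hsv,(0,0,th),(180,60,255))); w=plane(c,np.c_[u,v],zp)
        d=np.linalg.norm(w[:,:2]-ax,axis=1)<0.0195; q=w[d][:,:2].astype(np.float32)
        l=cv2.fitLine(q,cv2.DIST_HUBER,0,.01,.01).ravel(); dr=l[:2]*np.sign(l[:2]@(q.mean(0)-ax))
        d3=pt(c,np.c_[u,v][d])[:,2]
        out.append((ax,rad,np.arctan2(dr[1],dr[0]),np.arctan2(*(q.mean(0)-ax)[::-1]),len(q),np.median(d3)))
    return out
E
python3 - <<'E'
from h import *
c=np.load("w1.npy",allow_pickle=True).item()
r=measure(c,[(0.464,-0.111),(0.479,-0.237)])
for o in r: print(o)
B,A=r[0][0],r[1][0]; g=np.arctan2(*(B-A)[::-1])-np.pi/2
print("sep",np.linalg.norm(B-A),"gyaw",g,"a_turn",g-r[1][2],r[0][2]-r[1][2],"b",g-r[0][2])
# pepper mill / strip height check
print(pt(c,[(300,125),(300,190),(290,270)]))
E
```

```text
(array([ 0.46623331, -0.11091004]), 0.02506178617477417, np.float64(0.11523202644611688), np.float64(0.2743043616101867), 108, np.float64(0.09376498449542303))
(array([ 0.48153558, -0.23575346]), 0.026396241039037704, np.float64(-2.8200278525755476), np.float64(-1.2702651570321977), 128, np.float64(0.09271588125100882))
sep 0.12577773512967802 gyaw 0.12196334751031546 a_turn 2.9419912000858632 2.9352598790216646 b 0.0067313210641985755
[[ 0.48643451 -0.1363479   0.05844384]
 [ 0.49470717 -0.19961483  0.05863559]
 [ 0.49547619 -0.28816835  0.05824896]]
```

```bash
sed -i 's/<0.0195; q=/<0.0195; d\&=pt(c,np.c_[u,v])[:,2]>0.084; q=/' h.py; python3 - <<'E'
from h import *
c=np.load("w1.npy",allow_pickle=True).item()
for th in (130,170,200):
  r=measure(c,[(0.464,-0.111),(0.479,-0.237)],th=th)
  for o in r: print(o)
  print("a_turn",r[0][2]-r[1][2])
  
g=0.117
# go beside: fingers open 37 deg ccw of the final grip, above zone_b, camera then sees from the robot side
yaw=g+np.pi+0.65
arm.reach([.466,-.111,0.17],[np.pi,0,yaw])
o=arm.observe(); print(o["clock"],o["eef_pos"],o["joint_positions"],o["force"])
c=eyes.capture("wrist"); save(c,"w2.png"); np.save("w2.npy",c,allow_pickle=True); print(c["xyz"])
E
```

```text
(array([ 0.46623331, -0.11091004]), 0.02506178617477417, np.float64(0.11523202644611688), np.float64(0.2743043616101867), 108, np.float64(0.09376498449542303))
(array([ 0.48153558, -0.23575346]), 0.026396241039037704, np.float64(-1.2509059932729047), np.float64(-1.3357524117608037), 73, np.float64(0.09361713187167309))
a_turn 1.3661380197190216
(array([ 0.46623331, -0.11091004]), 0.02506178617477417, np.float64(0.11523202644611688), np.float64(0.2743043616101867), 108, np.float64(0.09376498449542303))
(array([ 0.48153558, -0.23575346]), 0.026396241039037704, np.float64(-1.2658038210002924), np.float64(-1.3477310147634416), 67, np.float64(0.09373015996352929))
a_turn 1.3810358474464093
(array([ 0.46623331, -0.11091004]), 0.02506178617477417, np.float64(0.11025076834956735), np.float64(0.27445569942083525), 107, np.float64(0.09375993006744054))
(array([ 0.48153558, -0.23575346]), 0.026396241039037704, np.float64(-1.255019433251644), np.float64(-1.3440252240164137), 62, np.float64(0.09373196729908262))
a_turn 1.3652702016012113
3.05 [ 0.46622515 -0.11090423  0.1700588 ] [-2.36646966e-01  2.08875533e-01  2.00241621e+00 -3.48284883e-05
  9.30121792e-01 -2.57387308e+00] [-0.24143583 -0.08303323 -0.95740248]
[ 0.41861723 -0.15916187  0.31856325]
```

View pics/w2.png

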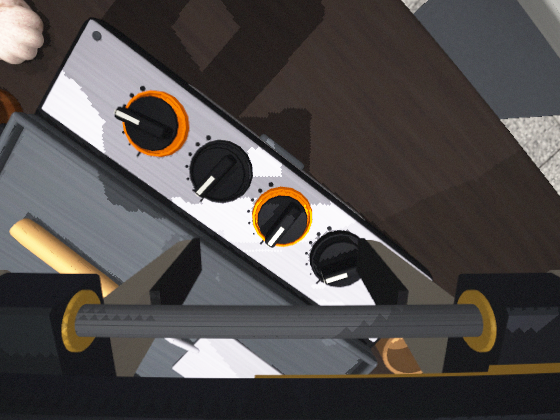

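The view shows zone_a's pointer at (127,117) and zone_b's at (277,235), with zone_b between the fingers. I remeasure both from here.

```bash
python3 - <<'E'
from h import *
c=np.load("w2.npy",allow_pickle=True).item()
for th in (170,):
  r=measure(c,[(0.464,-0.111),(0.479,-0.237)],th=th)
  for o in r: print(o)
  print("a_turn",r[0][2]-r[1][2], "sep",r[0][0]-r[1][0])
# pointer line extent for B, in griddle axes
h=cv2.cvtColor(c["frame"],cv2.COLOR_RGB2HSV)
for nm,f in(("w1.npy",0),("w2.npy",0)):
  c=np.load(nm,allow_pickle=True).item(); h=cv2.cvtColor(c["frame"],cv2.COLOR_RGB2HSV)
  v,u=np.nonzero(cv2.inRange(h,(0,0,170),(180,60,255))); w=pt(c,np.c_[u,v]); 
  for P in((.4655,-.111),(.4805,-.237)):
    k=(np.linalg.norm(w[:,:2]-P,axis=1)<.022)&(w[:,2]>.084)
    print(nm,w[k].mean(0),w[k].std(0),k.sum())
  # dark bar/disc points: top of disc
  v,u=np.nonzero(np.ones(h.shape[:2])); w=pt(c,np.c_[u,v]);k=(np.linalg.norm(w[:,:2]-(.4655,-.111),axis=1)<.025)
  q=w[k]; k1=q[:,2]>.085; ce=(q[k1].max(0)+q[k1].min(0))/2; print("bar",q[k1].mean(0),ce,q[k1].max(0)-q[k1].min(0), "disc z",np.median(q[(q[:,2]>.068)&(q[:,2]<.08),2]))
E
```

```text
(array([ 0.46498725, -0.11076847]), 0.025486046448349953, np.float64(0.10986643092994015), np.float64(0.2471080762665911), 104, np.float64(0.09381258958791806))
(array([ 0.48035836, -0.23558405]), 0.026355842128396034, np.float64(-1.267186277412081), np.float64(-1.2419136940403286), 113, np.float64(0.09373170211679704))
a_turn 1.3770527083420212 sep [-0.01537111  0.12481558]
w1.npy [ 0.47488606 -0.10858017  0.09376939] [0.00525697 0.00129608 0.00077372] 108
w1.npy [ 0.48374798 -0.2452317   0.09364285] [0.00192676 0.00497083 0.00058173] 69
bar [ 0.46619547 -0.11063476  0.0929783 ] [ 0.46618716 -0.11023443  0.0909477 ] [0.03755811 0.01237877 0.00941568] disc z 0.07347921241496622
w2.npy [ 0.47464435 -0.10900002  0.0968162 ] [0.00575092 0.00292146 0.02289781] 108
w2.npy [ 0.48353446 -0.24514555  0.09373468] [0.00181193 0.00491243 0.00075761] 114
bar [ 0.45079123 -0.12478092  0.25435486] [ 0.46284654 -0.11974575  0.18168751] [0.04444575 0.03221256 0.19334771] disc z 0.07362201297997169
```

Bar top (0.093), disc top (0.0735) and bar length (37.5 mm) all agree with the spec. The partner stands at about 1.37 rad. Next I descend diagonally so the open fingers clear the neighbours, close gently, and align.

```bash
python3 - <<'E'
from h import *
g=0.113; P=[.4655,-.1103]; yaw=g+np.pi+0.65
def st(t):
    o=arm.observe(); print(t,round(o["clock"],2),o["eef_pos"].round(4),"F",o["force"].round(2),"T",o["wrist_torque"].round(3),"w",round(o["width"],4),round(o["grasp_force"],2),"yaw",o["tool_rot"].round(4))
st("up")
arm.servo_line(P+[0.0990],[np.pi,0,yaw],v=0.06); st("down")
arm.clamp(3); st("clamp3")
c=eyes.capture("scene"); save(c,"sc2.png",(190,190,330,330),4)
E
```

```text
up 3.1 [ 0.4662 -0.111   0.1701] F [ 0.17  0.08 -0.09] T [ 0.153  0.018 -0.038] w 0.0918 0.0 yaw [-3.1414e+00  1.0000e-04 -2.3753e+00]
down 4.43 [ 0.4658 -0.1104  0.0993] F [-0.52 -0.6  -0.  ] T [ 0.147 -0.07  -0.047] w 0.0917 0.0 yaw [-3.1410e+00  3.0000e-04 -2.3786e+00]
clamp3 5.52 [ 0.4642 -0.1094  0.0987] F [-3.39  5.32  2.89] T [ 1.109  0.575 -0.051] w 0.0262 2.86 yaw [ 3.1386e+00 -7.0000e-04 -2.3792e+00]
```

View pics/sc2.png

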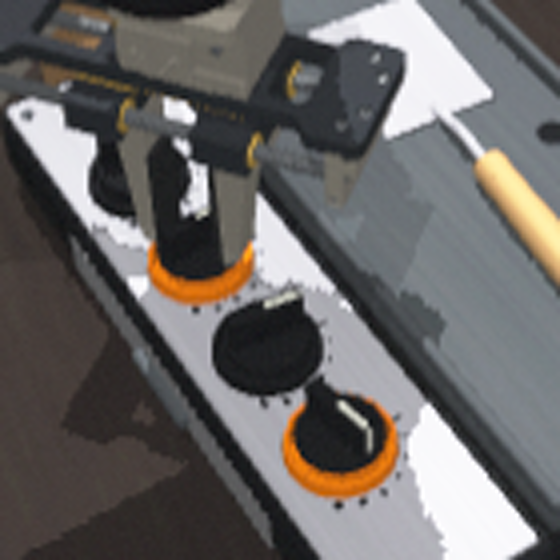

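The fingers closed on the bar (w = 26 mm), clear of the neighbours. The force shows the axis lies about 2 mm toward (-x,+y). I recentre and rotate to alignment.

```bash
cat >> h.py <<'E'
def st(t):
    o=arm.observe(); print(t,round(o["clock"],2),o["eef_pos"].round(4),"F",o["force"].round(2),"T",o["wrist_torque"].round(3),"w",round(o["width"],4),round(o["grasp_force"],2),"yaw",round(o["tool_rot"][2]%(2*np.pi)-np.pi,4)); return o
E
python3 - <<'E'
from h import *
g=0.113; P=np.array([.4655,-.1103]); z=0.099
o=st("0"); P=o["eef_pos"][:2].copy()
for a in (0.65,0.5,0.35,0.2,0.1,0.0):
    arm.servo_line([*P,z],[np.pi,0,g+np.pi+a],v=0.05); o=st(a)
    d=np.array([-np.sin(g+a),np.cos(g+a)]); f=np.clip(o["force"][:2]@d,-6,6); P=P+d*f*0.0001
print(P)
E
```

```text
0 5.57 [ 0.4642 -0.1094  0.0987] F [-3.    5.21  2.87] T [ 1.115  0.54  -0.055] w 0.0259 2.85 yaw 0.7624
0.65 5.82 [ 0.4638 -0.109   0.0989] F [-0.82  4.51  0.8 ] T [ 0.854  0.244 -0.101] w 0.0252 3.04 yaw 0.7627
0.5 6.12 [ 0.4634 -0.109   0.0988] F [-2.3   3.68  0.42] T [ 0.634  0.529 -0.056] w 0.0199 3.27 yaw 0.6163
0.35 6.42 [ 0.4636 -0.1088  0.0989] F [-1.85  2.08 -0.76] T [ 0.407  0.295 -0.108] w 0.0164 3.05 yaw 0.4684
0.2 6.72 [ 0.4639 -0.1087  0.0991] F [-0.51 -0.39 -0.67] T [ 0.167  0.046 -0.09 ] w 0.0131 2.97 yaw 0.3194
0.1 6.97 [ 0.4639 -0.1087  0.0991] F [-0.27  0.44 -0.57] T [ 0.186 -0.003 -0.097] w 0.0105 2.92 yaw 0.2191
0.0 7.22 [ 0.4639 -0.1087  0.0991] F [-0.25  0.52  0.62] T [-0.027 -0.064 -0.072] w 0.009 3.0 yaw 0.1192
[ 0.46357418 -0.10843361]
```

```bash
python3 - <<'E'
from h import *
g=0.113; P=np.array([.46357,-.10843])+0.0013*np.array([np.cos(g),np.sin(g)]); z=0.099
arm.servo_line([*P,z],[np.pi,0,g+np.pi],v=0.05); st("shift")
arm.clamp(30); o=st("clamp30")
arm.sleep(0.2); o=st("settle"); f0=o["force"][2]
last=0
while z>0.0855:
    z-=0.0006 if last<8.5 else 0.0003
    arm.servo_line([*P,z],[np.pi,0,g+np.pi],v=0.02)
    f=np.mean([arm.observe()["force"][2] for _ in range(1)]); print(round(z,4),round(f,2),round(arm.observe()["eef_pos"][2],4))
    last=f
    if f>13.8: break
arm.sleep(0.2); st("pressed"); print(z,P.tolist())
E
```

```text
shift 7.47 [ 0.4645 -0.1085  0.099 ] F [-2.64 -2.5   1.92] T [-0.537  0.488 -0.021] w 0.0091 3.0 yaw 0.1156
clamp30 7.68 [ 0.4645 -0.1085  0.099 ] F [-3.4  -3.6   2.61] T [-0.624  0.665  0.06 ] w 0.0088 30.0 yaw 0.1141
settle 7.88 [ 0.4645 -0.1085  0.099 ] F [-3.76 -4.37  2.96] T [-0.644  0.618  0.039] w 0.009 30.0 yaw 0.1141
0.0984 2.81 0.0984
0.0978 3.98 0.0978
0.0972 3.47 0.0972
0.0966 4.23 0.0966
0.096 4.34 0.096
0.0954 3.94 0.0954
0.0948 4.38 0.0949
0.0942 4.88 0.0943
0.0936 4.37 0.0937
0.093 5.31 0.0931
0.0924 5.46 0.0925
0.0918 5.29 0.092
0.0912 10.49 0.0916
0.0909 10.62 0.0914
0.0906 11.65 0.0912
0.0903 14.01 0.091
pressed 12.08 [ 0.4646 -0.1085  0.091 ] F [-6.75 -3.45 13.4 ] T [-0.533  1.139  0.071] w 0.0089 30.01 yaw 0.1141
0.09029999999999998 [0.4648617089779738, -0.10828341242814686]
```

The stop was felt at z≈0.0919, and the force is now about 13.4 N. I trim to about 15 N, then turn in steps, watching force and torque.

```bash
python3 - <<'E'
from h import *
g=0.114; P=np.array([.4644,-.1084]); z=0.0900
def go(a):
    arm.servo_line([*P,z],[np.pi,0,g+np.pi-a],v=0.03)
go(0); arm.sleep(0.1)
f=[]
for _ in range(4): arm.sleep(0.03); f.append(arm.observe()["force"][2])
print("Fz",np.round(f,2)); f=np.mean(f)
if f<14: z-=0.0002; go(0)
o=st("press"); t0=o["wrist_torque"][2]
a=0; ok=True
for a in (0.04,0.08,.14,.2,.27,.34,.41,.48,.55,.62,.69,.75):
    go(a); o=st(a); f=o["force"]
    if abs(o["wrist_torque"][2]-t0)>0.14 and a<0.1: print("STOP torque"); break
    P=P+np.clip(f[:2]*0.00006,-.0003,.0003)
    if f[2]>16.5: z+=0.0002
    elif f[2]<13.8 and a<0.6: z-=0.0002
print(z,P.tolist())
E
```

```text
Fz [14.85 15.16 14.26 14.27]
press 12.57 [ 0.4646 -0.1085  0.0909] F [-5.63 -1.45 14.27] T [-0.268  1.045 -0.024] w 0.0088 30.0 yaw 0.1149
0.04 12.82 [ 0.4646 -0.1085  0.0909] F [-6.02 -2.68 15.47] T [-0.326  1.031 -0.081] w 0.0088 30.01 yaw 0.0746
0.08 13.07 [ 0.4645 -0.1086  0.0909] F [-4.24 -1.8  14.54] T [-0.103  0.914 -0.045] w 0.0088 30.01 yaw 0.0344
0.14 13.32 [ 0.4645 -0.1086  0.0909] F [-4.78 -0.74 14.43] T [ 0.103  0.713 -0.037] w 0.0083 30.0 yaw -0.0259
0.2 13.57 [ 0.4644 -0.1086  0.091 ] F [-3.98  0.86 14.  ] T [ 0.198  0.588 -0.026] w 0.0085 30.0 yaw -0.0859
0.27 13.82 [ 0.4644 -0.1086  0.091 ] F [-3.    0.14 13.1 ] T [ 0.132  0.502 -0.027] w 0.0086 30.0 yaw -0.156
0.34 14.07 [ 0.4644 -0.1086  0.0909] F [-2.97  0.03 14.1 ] T [ 0.218  0.451 -0.028] w 0.0087 30.0 yaw -0.226
0.41 14.32 [ 0.4644 -0.1086  0.091 ] F [-2.72  1.1  12.95] T [ 0.172  0.333 -0.037] w 0.0087 30.01 yaw -0.2961
0.48 14.57 [ 0.4644 -0.1086  0.0909] F [-2.19  0.63 14.35] T [ 0.215  0.353 -0.082] w 0.0084 30.01 yaw -0.366
0.55 14.82 [ 0.4643 -0.1085  0.0909] F [-1.96  1.38 15.11] T [ 0.188  0.326 -0.043] w 0.0084 30.01 yaw -0.4361
0.62 15.07 [ 0.4644 -0.1085  0.0909] F [-1.49  0.42 13.53] T [ 0.136  0.256 -0.137] w 0.0086 30.01 yaw -0.5061
0.69 15.32 [ 0.4644 -0.1085  0.0909] F [-0.76  0.36 14.14] T [ 0.113  0.175 -0.003] w 0.0085 30.01 yaw -0.576
0.75 15.57 [ 0.4644 -0.1085  0.0909] F [-7.300e-01 -1.000e-02  1.311e+01] T [ 0.126  0.15  -0.057] w 0.0086 30.01 yaw -0.6359
0.08959999999999999 [0.46237090902013267, -0.1084186895088004]
```

It turns smoothly. I continue to 1.372 rad, let the knob rise, loosen to 3 N and slide straight up off the bar. Opening fully here would hit the plate rim. Then I look.

```bash
python3 - <<'E'
from h import *
g=0.114; P=np.array([.4630,-.1084]); z=0.0896; T=1.372
R=lambda a:[np.pi,0,g+np.pi-a]
for a in (.9,1.05,1.2,1.3,T):
    arm.servo_line([*P,z],R(a),v=0.03); o=st(a)
    if o["force"][2]>16.5: z+=0.0003
    elif o["force"][2]<13: z-=0.0001
P=o["eef_pos"][:2].copy()
for zz in (0.093,0.097,0.0990): arm.servo_line([*P,zz],R(T),v=0.03); st(zz)
arm.clamp(3); arm.sleep(0.2); st("soft")
arm.servo_line([*P,0.122],R(T),v=0.03); st("off")
arm.servo_line([*P,0.20],R(T),v=0.1)
arm.reach([0.465,-0.2,0.22],[np.pi,0,1.57+0.115]); st("look")
c=eyes.capture("wrist"); save(c,"w3.png"); np.save("w3.npy",c,allow_pickle=True)
for th in (150,170,200):
    r=measure(c,[(0.465,-0.109),(0.480,-0.236)],th=th); print([(q[0].round(4),round(q[2],3),q[4],q[5].round(4)) for q in r],"b-a",r[1][2]-r[0][2],"B",0.112-r[0][2],"A",0.112-r[1][2])
E
```

```text
0.9 15.87 [ 0.4644 -0.1085  0.0908] F [-3.13  0.53 14.62] T [ 0.001  0.463 -0.018] w 0.0086 30.01 yaw -0.786
1.05 16.17 [ 0.4645 -0.1085  0.0908] F [-2.6   0.14 14.55] T [ 0.036  0.509 -0.028] w 0.0086 30.01 yaw -0.936
1.2 16.47 [ 0.4645 -0.1085  0.0908] F [-2.5   0.31 15.24] T [-0.031  0.429 -0.046] w 0.0085 30.01 yaw -1.0861
1.3 16.72 [ 0.4645 -0.1085  0.0909] F [-2.47 -0.15 14.18] T [0.003 0.462 0.023] w 0.0088 30.02 yaw -1.1861
1.372 16.97 [ 0.4645 -0.1084  0.0909] F [-3.62  0.47 14.34] T [-0.003  0.432  0.002] w 0.0088 30.02 yaw -1.2579
0.093 17.24 [ 0.4646 -0.1084  0.0934] F [-3.63 -0.64  4.86] T [-0.303  0.585 -0.021] w 0.009 30.01 yaw -1.2573
0.097 17.52 [ 0.4646 -0.1084  0.0972] F [-2.69 -1.5   3.37] T [-0.286  0.443 -0.052] w 0.0087 30.0 yaw -1.2578
0.099 17.77 [ 0.4646 -0.1084  0.099 ] F [-2.08 -1.37  2.96] T [-0.227  0.324 -0.067] w 0.0085 30.0 yaw -1.258
soft 18.19 [ 0.4646 -0.1084  0.099 ] F [-1.75 -0.55  2.55] T [-0.11   0.263  0.062] w 0.0087 3.0 yaw -1.258
off 19.11 [ 0.4645 -0.1084  0.122 ] F [ 0.36 -0.36 -0.41] T [ 0.003 -0.038 -0.04 ] w 0.0005 0.0 yaw -1.258
look 20.5 [ 0.4645 -0.2005  0.2193] F [-0.73 -0.03 -0.03] T [ 0.019 -0.033  0.017] w 0.0 0.0 yaw -1.4583Traceback (most recent call last):
  File "<stdin>", line 16, in <module>
  File "h.py", line 32, in measure
    l=cv2.fitLine(q,cv2.DIST_HUBER,0,.01,.01).ravel(); dr=l[:2]*np.sign(l[:2]@(q.mean(0)-ax))
      ~~~~~~~~~~~^^^^^^^^^^^^^^^^^^^^^^^^^^^^
cv2.error: OpenCV(4.12.0) /io/opencv/modules/imgproc/src/linefit.cpp:50: error: (-215:Assertion failed) count > 0 in function 'fitLine2D_wods'
```

View pics/w3.png

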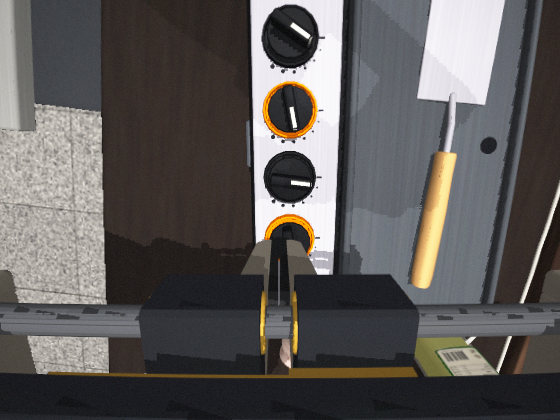

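zone_b now points at (293,118), but the fingers hide zone_a. I retake from the earlier diagonal pose, where both are visible.

```bash
python3 - <<'E'
from h import *
arm.reach([.462,-.125,0.19],[np.pi,0,0.117+np.pi+0.65]); st("look")
c=eyes.capture("wrist"); save(c,"w4.png"); np.save("w4.npy",c,allow_pickle=True)
for th in (150,170,200):
    r=measure(c,[(0.465,-0.109),(0.480,-0.236)],th=th); print([(q[0].round(4),round(q[2],3),q[4],q[5].round(4)) for q in r],"B behind A",r[0][2]-r[1][2])
c=np.load("w3.npy",allow_pickle=True).item(); r=measure(c,[(0.465,-0.109)]); print(r)
E
```

```text
look 22.36 [ 0.462  -0.1247  0.19  ] F [-0.48  0.23  0.5 ] T [ 0.146 -0.01  -0.027] w 0.0003 0.0 yaw 0.7667
[(array([ 0.4651, -0.1111]), np.float64(-1.321), 101, np.float64(0.0939)), (array([ 0.4802, -0.236 ]), np.float64(-1.207), 105, np.float64(0.0938))] B behind A -0.11392366214943817
[(array([ 0.4651, -0.1111]), np.float64(-1.295), 93, np.float64(0.0939)), (array([ 0.4802, -0.236 ]), np.float64(-1.228), 99, np.float64(0.0939))] B behind A -0.06659831356691015
[(array([ 0.4651, -0.1111]), np.float64(-1.256), 85, np.float64(0.0939)), (array([ 0.4802, -0.236 ]), np.float64(-1.23), 81, np.float64(0.0939))] B behind A -0.025598760075188354
[(array([ 0.46575761, -0.11074363]), 0.02528972364962101, np.float64(-1.2591658667555448), np.float64(-1.1623401648718947), 91, np.float64(0.0937014376380561))]
```

View pics/w4.png

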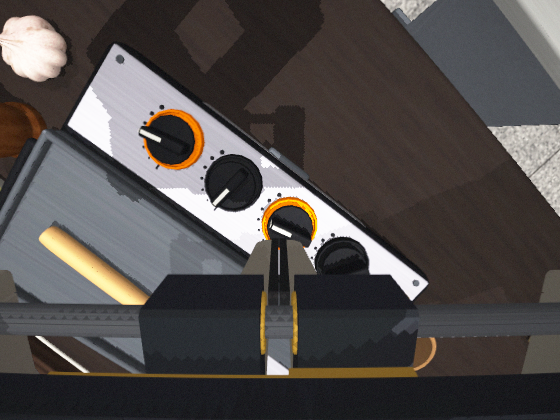

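The fingertip is close to zone_b's pointer in this view, so the line fit is contaminated. One clean comparison with the fingers open, high up, both knobs in view.

```bash
python3 - <<'E'
from h import *
arm.ungrasp()
for i,(x,y,z) in enumerate(((.472,-.24,.235),(.50,-.225,.225),(.45,-.235,.23))):
    arm.reach([x,y,z],[np.pi,0,1.57+0.115])
    c=eyes.capture("wrist"); np.save(f"w5{i}.npy",c,allow_pickle=True)
    if i==0: save(c,"w5.png",(180,20,380,270),2.4)
    for th in (140,170,200):
        r=measure(c,[(0.465,-0.109),(0.480,-0.236)],th=th); print(i,th,[(round(q[2],3),q[4]) for q in r],"diff",round(r[0][2]-r[1][2],3))
st("t")
E
```

```text
0 140 [(np.float64(-1.266), 99), (np.float64(-1.267), 69)] diff 0.001
0 170 [(np.float64(-1.26), 92), (np.float64(-1.258), 63)] diff -0.002
0 200 [(np.float64(-1.249), 82), (np.float64(-1.25), 60)] diff 0.001
1 140 [(np.float64(-1.257), 105), (np.float64(-1.245), 71)] diff -0.012
1 170 [(np.float64(-1.262), 96), (np.float64(-1.232), 68)] diff -0.03
1 200 [(np.float64(-1.263), 81), (np.float64(-1.26), 65)] diff -0.003
2 140 [(np.float64(-1.268), 106), (np.float64(-1.256), 71)] diff -0.012
2 170 [(np.float64(-1.267), 100), (np.float64(-1.247), 65)] diff -0.019
2 200 [(np.float64(-1.261), 89), (np.float64(-1.248), 63)] diff -0.014
t 26.27 [ 0.4496 -0.2355  0.2306] F [ 0.89 -0.45  0.32] T [ 0.    -0.077 -0.006] w 0.0918 0.0 yaw -1.4577
```

View pics/w5.png

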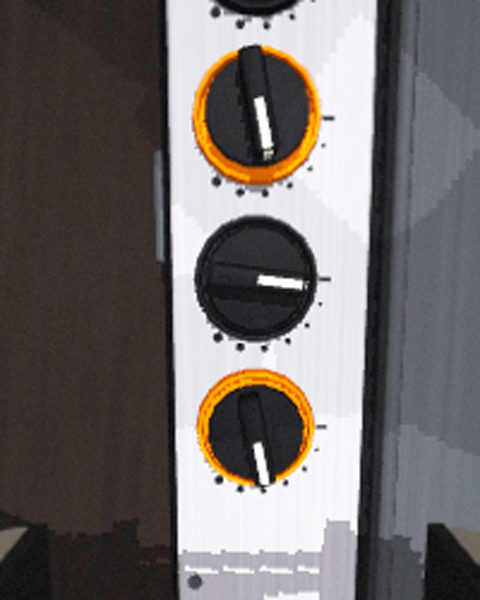

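The two orange knobs' pointers, at crop (263,125) and (260,463), are parallel to within about 0.01 rad. The knob is fully up and the robot is clear.

```bash
python3 -c "
from h import *
print(arm.job_done())"
```

```text
the job is handed in; nothing more can be done
None
```

I set the off knob to about 1.37 rad, which matches its partner to about 0.01 rad in the pictures. It was pressed onto its stop at 13–15.5 N, turned clockwise while down, and let fully back up with no sign of contact with the other knobs; the job is handed in, and no verdict came back.

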